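Scrub the tall glass with the bottle brush and hold the brush out over the draining tray

ROBOT

A 6-joint arm with a two-finger parallel gripper is mounted at the origin on a cart in front of the work surface, level with it; the furniture and walls round the work are solid. World frame = base frame: x ahead of the robot, y to its left, z up, the work surface at z = 0. Lengths are in m, angles in rad, forces in N, time in s.
With the tool pointing down it reaches from about 0.425 to 0.95 m from the base axis. Payload 3.5 kg.
Tool frame: the origin (TCP) lies at the very end of the fingers, on their centre line; the grasp point (between the pads) lies 19 mm behind it (tcp_to_grasp is the distance from the TCP to the grasp point, in m); z points along the fingers, y is the direction in which the jaws open and shut (so a half turn about z gives the same grasp; the last joint's range is limited). The gripper opens to 85 mm and grips with 20 to 120 N. Pads are 22 mm wide; open, the fingers measure 114 mm over their backs; the gripper's body (76 mm by 85 mm) begins 54 mm behind the grasp point. The pads swing forward as they close: fully open they stand 13 mm farther back than shut.
Start: joints at [-1.432, 0.286, 1.577, -0, 1.279, -0.15], TCP at [0.192, -0.647, 0.231] pointing down, gripper open.
Joint ranges: [-2.77, 2.77], [-0.9, 2.22], [0.21, 2.48], [-1.53, 4.67], [0.24, 2.81], [-2.84, 2.84]. Speed limits (rad/s): [2.79, 2.79, 3.14, 3.14, 3.14, 3.14].

INTERFACE

Orientations are given as a unit quaternion [x, y, z, w].
In Python, from plant import * gives the robot as it stands. The module is installed in compiled form; this text tells all that it offers.
- The arm moves only by the tool arm_command, never from a script. Its argument "steps" is a list of rows, each a list of 3 entries, a list of its own where there are three numbers: the turn, a rotation vector about the tool's x, y, z in rad, then the shift along the tool's x, y, z in m, then the gripper command: -1 is shut, 1 is fully open, values between are in proportion. A call has 1 to 12 rows; each row is the pose to reach, as a shift and turn from the pose measured when the call began, along the tool's axes at that moment; what a row does not reach only later rows make up. A row lasts 1/8 s, in which the tool goes at most 62.5 mm and 10.7 degrees, less where a joint would pass 70% of its speed; a pose out of reach is approached as far as the arm can. A call with a gripper value outside its range is refused whole. The fingers move at their own pace and stop on an object; "force" is the grip in N (left out, the last holds). Time passes only in rows, so rows that repeat a pose let the fingers close. It gives the time, the measured TCP pose, the force and the opening at its end, in the units of the state.
- get_state(): the state, without advancing time (a new reading comes with each control period).
- read_camera(name): name is "scene" or "top" or "wrist"; returns a dict with "frame" (420x560x3 uint8, red, green, blue), "vfov" (degrees; the focal length in pixels is half the picture's height over the tangent of half this angle, whatever the lens; pixels are square), "cx", "cy" (the principal point, pixels), "position" and "rotation" of the camera in the world; the wrist camera has in their place "mount" (4x4, takes a point from camera to tool coordinates, whose origin is the TCP and whose axes are the flange's). Camera axes: x right, y up, looking along -z (the intrinsics and any distortion apply to the point x, -y, -z); pixel columns grow to the right and rows downward; lengths in m; the calibration is good to about 2 mm. A picture is of the moment at which its call begins: read the wrist's pose just before it. There is no depth.
- sign_off(): hands the job in, once; it reports no verdict.
The state is a dict: "time": time; "qpos": joint angles; "dq": joint speeds; "joint_efforts": joint torques, N m; "eef_pos": TCP position; "tcp_rot": TCP orientation; "contact_force": force on the tool from outside, world axes, zero at the start; "wrist_torque": the same for the moment, N m; "opening": opening from 0.0 (shut) to 1.0 (fully open).
Only numpy, scipy, OpenCV 4.12 (cv2) and the standard library are available. Lean on these libraries where they do the work, as an engineer would, in place of code of your own. Each camera call takes 0.05 s, during which the arm holds its last target.

TASK

Take the bottle brush that stands in the tall glass by its wooden handle and scrub the glass with it: lift the brush at least 4 cm and push it back down to the bottom, and do that twice. Then draw the brush right out of the glass, turn it from upright to level and hold it raised with the white bristle head over the middle of the draining tray, at least 15 cm above the worktop; the program finishes while the gripper is still holding the brush there. Leave the glass standing on the worktop, without lifting it or knocking it over, and do not disturb the tumbler, the mug or the shaker.

Things in the scene. Friction and masses are not known exactly. Their poses are not given: they have to be found in the camera images.
- brush: loose bottle brush, 260 mm long, 70 g, stands in the tall glass bristles down, upright or leaning a few degrees. Origin: centre of its flat bristle end; z runs along it to the handle's top. Round, so yaw means nothing. White bristle head z = 0 to 62 mm, 34 mm in diameter (soft tips to 39 mm); steel stem 8 mm thick to z = 145 mm; light wooden round handle 18 mm thick, z = 145 to 260 mm. Balances about 120 mm from the bristle end
- brush_grip (a point): the middle of the brush's wooden handle, on its axis, 205 mm from the bristle end; about 216 mm above the worktop at the start. Same axes as the brush
- brush_head (a point): the centre of the bristle head, on the brush's axis, 32 mm from the bristle end. Same axes as the brush
- glass: loose tall clear drinking glass, 65 mm in diameter at the mouth, 58 mm at the foot, 134 mm high, about 0.32 kg. Origin at the centre of its underside, z up. Its inner floor, on which the bristle end stands at the start, is 11 mm above its underside; the inside is at least 40 mm wide, so the head has a few mm of play all round
- tray: fixed shallow steel draining tray with ribs, 150 mm (its x) by 200 mm (its y), rim 19 mm high. Origin at the centre of its underside on the worktop, z up
- tumbler: bystander: loose low clear tumbler, 81 mm in diameter, 93 mm high, empty. Origin at the centre of its underside
- mug: bystander: loose mug, about 86 mm in diameter, 96 mm high, with a side handle. Origin under its middle, on the worktop
- shaker: bystander: loose small shaker with a grey cap, 44 mm in diameter, 90 mm high. Origin at the centre of its underside
Things that resemble listed ones, but are neither listed nor needed, are in the scene too. Of the things that look like the brush, the smaller one is meant.

How it is judged:
By the outcome, as a careful person would: the job done as asked, in the order asked, and still so for the second after the job is handed in, while the arm keeps its last pose, push and grip.
It also fails if it takes over 48 s, if anything falls off the work surface, if the arm or the gripper's body presses on something with over 40 N, if the wrist force passes 120 N, or if a joint passes its speed limit or range.

## Working session

There is one attempt and no reset: what is moved stays moved. The work goes in short steps, Python scripts to look and compute and a tool call to move; the robot and the scene stay as the last step left them, time stands still between calls to the robot, and variables do not carry over. Pictures are saved under pics/ and viewed, and the job is handed in when it is done.

Besides the shell and the picture viewer there is one more tool, called after "Call:" by a JSON object that holds its "op" and its "data". arm_command: Moves the arm, as the interface text tells. Its arguments: {"type":"object","properties":{"steps":{"type":"array"},"force":{"type":"number"}},"required":["steps"]}

```bash
mkdir -p pics; python3 - <<'E'
from plant import *
import cv2, numpy as np
s=get_state()
print({k:np.round(v,3).tolist() for k,v in s.items()})
for n in ["scene","top","wrist"]:
    c=read_camera(n)
    cv2.imwrite(f"pics/{n}0.png",c["frame"][:,:,::-1])
    print(n,{k:(np.round(v,4).tolist()) for k,v in c.items() if k!="frame"})
E
```

```text
{'time': 0.0, 'qpos': [-1.432, 0.287, 1.578, 0.0, 1.279, -0.15], 'dq': [0.002, 0.002, 0.001, -0.0, -0.002, -0.001], 'joint_efforts': [0.001, -40.598, -29.263, -0.0, 0.006, -0.0], 'eef_pos': [0.192, -0.646, 0.23], 'tcp_rot': [0.99, 0.144, 0.0, -0.001], 'contact_force': [-0.054, -0.569, -0.391], 'wrist_torque': [-0.01, 0.024, -0.024], 'opening': 0.998}
scene {'vfov': 45.5025, 'cx': 284.1148, 'cy': 210.1332, 'position': [-0.1285, 0.783, 0.8498], 'rotation': [-0.1528, 0.4717, 0.8287, -0.2597]}
top {'vfov': 52.2025, 'cx': 280.6598, 'cy': 212.7834, 'position': [0.4464, -0.1814, 1.1151], 'rotation': [0.0347, -0.0589, -0.704, 0.7069]}
wrist {'vfov': 65.6884, 'cx': 286.6673, 'cy': 210.4213, 'mount': [[-0.0007, 0.9481, 0.3178, 0.0807], [1.0, 0.0007, 0.0001, 0.0015], [-0.0001, 0.3178, -0.9481, -0.1421], [0.0, 0.0, 0.0, 1.0]]}
```

View pics/scene0.png

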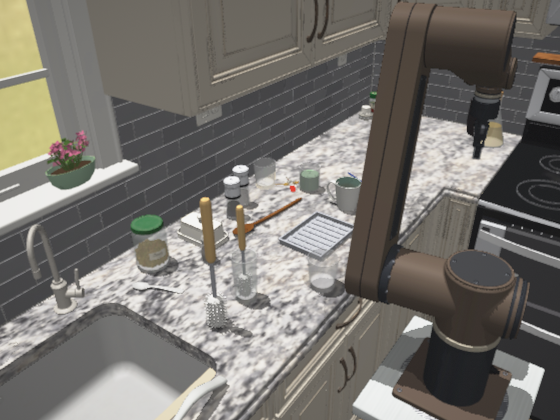

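View pics/top0.png

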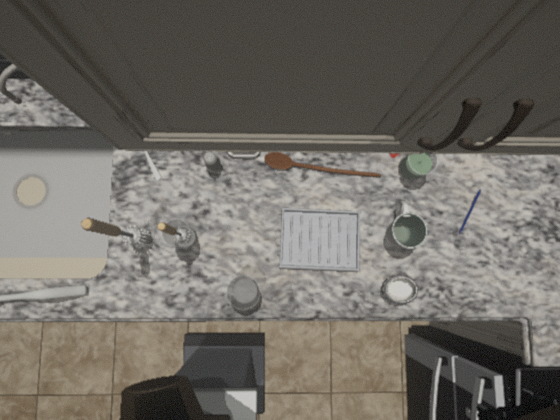

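View pics/wrist0.png

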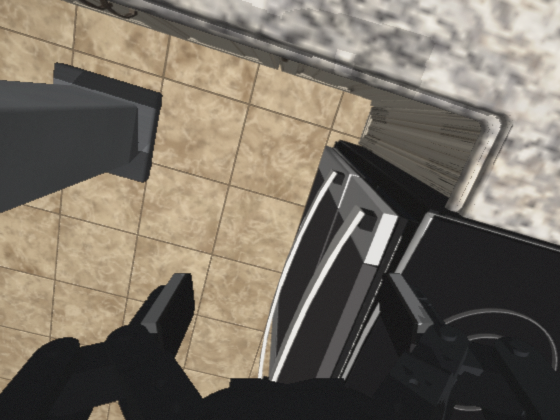

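```bash
cat > h.py <<'E'
import numpy as np, cv2
from scipy.spatial.transform import Rotation as R
def K(c):
    h,w=c["frame"].shape[:2]; f=h/2/np.tan(np.radians(c["vfov"])/2); return f,c["cx"],c["cy"]
def pose(c,s=None):
    if "mount" in c:
        T=np.eye(4);T[:3,:3]=R.from_quat(s["tcp_rot"]).as_matrix();T[:3,3]=s["eef_pos"]
        M=T@np.array(c["mount"]);return M[:3,3],M[:3,:3]
    return np.array(c["position"]),R.from_quat(c["rotation"]).as_matrix()
def ray(c,u,v,s=None):
    f,cx,cy=K(c);p,Rm=pose(c,s);d=Rm@np.array([(u-cx)/f,-(v-cy)/f,-1]);return p,d/np.linalg.norm(d)
def onz(c,u,v,z,s=None):
    p,d=ray(c,u,v,s);return p+d*(z-p[2])/d[2]
def proj(c,X,s=None):
    f,cx,cy=K(c);p,Rm=pose(c,s);q=Rm.T@(np.array(X)-p);return np.array([cx+f*q[0]/-q[2],cy-f*q[1]/-q[2]])
def tri(r1,r2):
    A=np.zeros((3,3));b=np.zeros(3)
    for p,d in(r1,r2):
        P=np.eye(3)-np.outer(d,d);A+=P;b+=P@p
    X=np.linalg.solve(A,b);return X,[np.linalg.norm(np.cross(X-p,d)) for p,d in(r1,r2)]
E
python3 - <<'E'
import cv2
a=cv2.imread("pics/scene0.png")[180:340,170:270];b=cv2.imread("pics/top0.png")[190:310,70:280]
cv2.imwrite("pics/sz.png",cv2.resize(a,None,fx=3.7,fy=3.7,interpolation=2));cv2.imwrite("pics/tz.png",cv2.resize(b,None,fx=3.8,fy=3.8,interpolation=2))
E
```

```text
(no output)
```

View pics/sz.png

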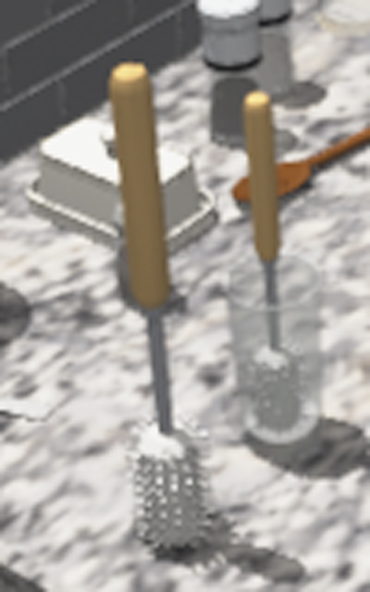

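View pics/tz.png

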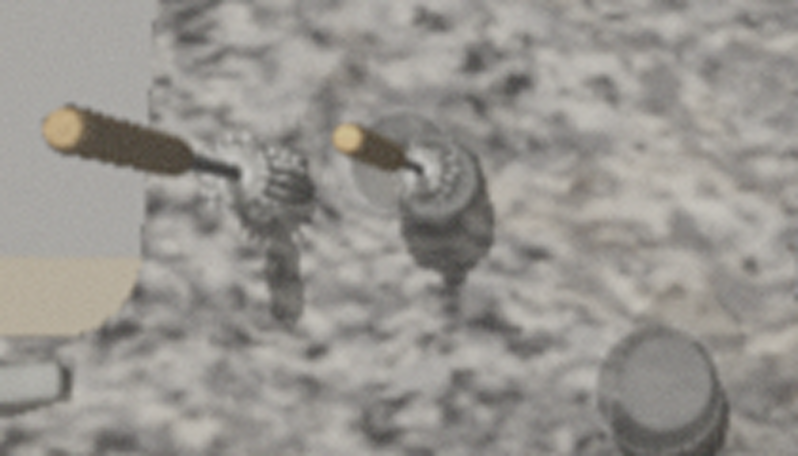

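```bash
python3 - <<'E'
from plant import *
from h import *
s=get_state();a=read_camera("scene");b=read_camera("top")
pts={}
for n,p,q in[("top",(239.7,206.5),(161.6,226.3)),("hbot",(242.2,249.7),(176.8,233.4)),("headtop",(243.5,274),(182.5,234.8)),("bigtop",(205,200),(87,223.5)),("bigbot",(216,325),(146,240))]:
    X,e=tri(ray(a,*p),ray(b,*q));print(n,X.round(4),np.round(e,4));pts[n]=X
d=pts["top"]-pts["headtop"];d/=np.linalg.norm(d);print(d, pts["top"]-.26*d,pts["top"]-.055*d)
for nm,uv,z in[("glass mouth",(175,234),.134)]+[("tray",x,.019) for x in((282,209),(358,211),(358,271),(281,269))]+[("mug",(408,234),.096),("tumbler",(244,290),.093),("shaker",(212,159),.09),("other",(400,290),.05)]:
    print(nm,onz(b,*uv,z).round(3))
# handle in scene via mask refinement
f=b["frame"];
E
```

```text
top [0.5326 0.0248 0.2694] [0.002 0.002]
hbot [0.5316 0.022  0.1461] [0.0051 0.0051]
headtop [0.5334 0.0227 0.0717] [0.0037 0.0037]
bigtop [0.5285 0.1389 0.3414] [0.0006 0.0006]
bigbot [ 0.529   0.135  -0.0113] [0.0074 0.0074]
[-0.00397697  0.01040187  0.99993799] [0.53363198 0.02209969 0.0094509 ] [0.5328167  0.02423207 0.21443819]
glass mouth [0.527 0.026 0.134]
tray [ 0.603 -0.222  0.019]
tray [ 0.599 -0.42   0.019]
tray [ 0.444 -0.417  0.019]
tray [ 0.449 -0.22   0.019]
mug [ 0.533 -0.523  0.096]
tumbler [ 0.4   -0.131  0.093]
shaker [ 0.715 -0.049  0.09 ]
other [ 0.398 -0.514  0.05 ]
```

```bash
cat >> h.py <<'E'
def rel(s,P,Rt=None):
    R0=R.from_quat(s["tcp_rot"]);sh=R0.inv().apply(np.array(P)-s["eef_pos"])
    tv=np.zeros(3) if Rt is None else (R0.inv()*Rt).as_rotvec()
    return tv.round(3),sh.round(4)
def frame(z,x):
    z=np.array(z,float);z/=np.linalg.norm(z);x=np.array(x,float);x-=z*(x@z);x/=np.linalg.norm(x)
    return R.from_matrix(np.c_[x,np.cross(z,x),z])
E
python3 - <<'E'
from plant import *
from h import *
s=get_state();print(rel(s,[.45,-.18,.36]),R.from_quat(s["tcp_rot"]).as_matrix().round(3))
a=read_camera("scene");b=read_camera("top")
# cabinet front-bottom corner
print(tri(ray(a,197,97),ray(b,113,150)))
for z in(.35,.45,.55):print(onz(b,300,152,z),onz(b,113,150,z))
E
```

```text
(array([0., 0., 0.]), array([ 0.38  , -0.3741, -0.1289])) [[ 0.959  0.285 -0.   ]
 [ 0.285 -0.959  0.001]
 [ 0.    -0.001 -1.   ]]
(array([0.6182263 , 0.03927711, 0.51605909]), [np.float64(0.00422719138067739), np.float64(0.004227191380677413)])
[ 0.66148997 -0.24299064  0.35      ] [0.66131118 0.09667421 0.35      ]
[ 0.63338002 -0.23494528  0.45      ] [0.63322459 0.06032486 0.45      ]
[ 0.60527006 -0.22689993  0.55      ] [0.60513801 0.0239755  0.55      ]
```

Call:
{"op": "arm_command", "data": {"steps": [[[0, 0, 0], [0.0, 0.0, -0.05], 1], [[0, 0, 0], [0.04, -0.04, -0.1], 1], [[0, 0, 0], [0.085, -0.083, -0.129], 1], [[0, 0, 0], [0.127, -0.125, -0.129], 1], [[0, 0, 0], [0.17, -0.167, -0.129], 1], [[0, 0, 0], [0.212, -0.209, -0.129], 1], [[0, 0, 0], [0.254, -0.25, -0.129], 1], [[0, 0, 0], [0.297, -0.292, -0.129], 1], [[0, 0, 0], [0.34, -0.334, -0.129], 1], [[0, 0, 0], [0.38, -0.374, -0.129], 1], [[0, 0, 0], [0.38, -0.374, -0.129], 1]]}}

```text
time: 1.72
eef_pos: [0.4511, -0.1771, 0.3606]
tcp_rot: [0.989, 0.147, 0.0, -0.0]
contact_force: [-0.8, -0.5, -0.2]
opening: 1.001
```

Call:
{"op": "arm_command", "data": {"steps": [[[0, 0, -0.18], [0, 0, 0], 1], [[0, 0, -0.36], [0, 0, 0], 1], [[0, 0, -0.54], [0, 0, 0], 1], [[0, 0, -0.72], [0, 0, 0], 1], [[0, 0, -0.9], [0, 0, 0], 1], [[0, 0, -1.08], [0, 0, 0], 1], [[0, 0, -1.276], [0, 0, 0], 1], [[0, 0, -1.276], [0, 0, 0], 1]]}}

```text
time: 2.72
eef_pos: [0.4506, -0.1782, 0.3606]
tcp_rot: [0.708, 0.706, 0.0, 0.0]
contact_force: [-0.1, -0.3, -0.3]
opening: 1.001
```

```bash
python3 - <<'E'
from plant import *
from h import *
s=get_state();print(np.round(s["qpos"],3),s["eef_pos"],R.from_quat(s["tcp_rot"]).as_matrix().round(3))
c=read_camera("wrist");cv2.imwrite("pics/w1.png",c["frame"][:,:,::-1])
E
```

```text
[-5.870e-01 -2.170e-01  1.862e+00  1.000e-03  1.496e+00 -5.840e-01] [ 0.45062242 -0.17819915  0.3605537 ] [[ 0.003  1.     0.001]
 [ 1.    -0.003  0.   ]
 [ 0.     0.001 -1.   ]]
```

View pics/w1.png

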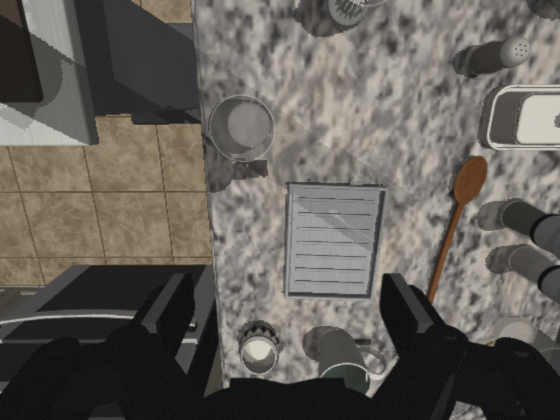

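Call:
{"op": "arm_command", "data": {"steps": [[[0, 0.16, 0], [0, 0.015, 0], 1], [[0, 0.32, 0], [0, 0.03, 0], 1], [[0, 0.48, 0], [0, 0.045, 0], 1], [[0, 0.64, 0], [0, 0.06, 0], 1], [[0, 0.8, 0], [0, 0.082, 0], 1], [[0, 0.8, 0], [0, 0.082, 0], 1]]}}

```text
time: 3.52
eef_pos: [0.5326, -0.18, 0.357]
tcp_rot: [0.654, 0.648, 0.275, -0.277]
contact_force: [-0.0, 0.5, 0.3]
opening: 1.001
```

```bash
python3 - <<'E'
from plant import *
from h import *
s=get_state();print(np.round(s["qpos"],3),s["eef_pos"],R.from_quat(s["tcp_rot"]).as_matrix().round(3))
E
```

```text
[-0.752  0.182  1.61   0.591  1.903 -0.707] [ 0.53257592 -0.1800036   0.35703999] [[ 0.009  1.     0.001]
 [ 0.694 -0.007  0.72 ]
 [ 0.72  -0.006 -0.694]]
```

Call:
{"op": "arm_command", "data": {"steps": [[[0, 0.16, 0], [0.005, 0, 0.02], 1], [[0, 0.32, 0], [0.01, 0, 0.04], 1], [[0, 0.48, 0], [0.015, 0, 0.06], 1], [[0, 0.64, 0], [0.02, 0, 0.085], 1], [[0, 0.767, 0], [0.025, 0, 0.108], 1], [[0, 0.767, 0], [0.025, 0, 0.108], 1]]}}

```text
time: 4.28
eef_pos: [0.5317, -0.0832, 0.2981]
tcp_rot: [0.504, 0.496, 0.498, -0.502]
contact_force: [0.0, 0.1, 0.3]
opening: 1.002
```

```bash
python3 - <<'E'
from plant import *
from h import *
s=get_state();print(np.round(s["qpos"],3),s["eef_pos"],R.from_quat(s["tcp_rot"]).as_matrix().round(3))
for n in("wrist","scene","top"):
    c=read_camera(n);cv2.imwrite(f"pics/{n}2.png",c["frame"][:,:,::-1])
    if n=="wrist":print(proj(c,[.5326,.0248,.27],s),proj(c,[.5326,.0248,.215],s))
E
```

```text
[-0.722  0.385  1.813  1.098  2.132 -0.754] [ 0.53165732 -0.08319101  0.29809362] [[ 0.012  1.     0.005]
 [-0.001 -0.005  1.   ]
 [ 1.    -0.012  0.001]]
[287.93446572 238.34368338] [288.63770805 294.90585338]
```

View pics/wrist2.png

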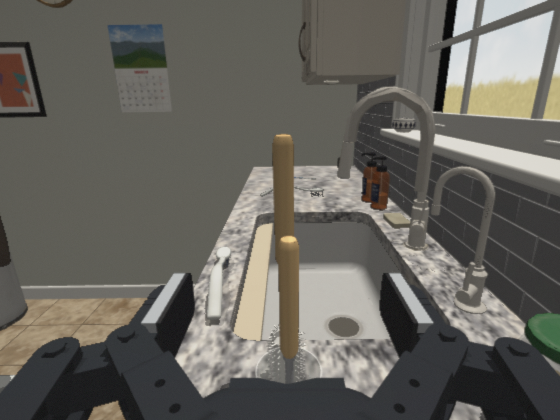

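View pics/scene2.png

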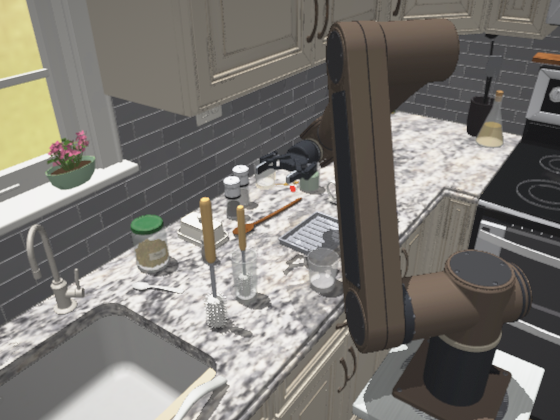

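View pics/top2.png

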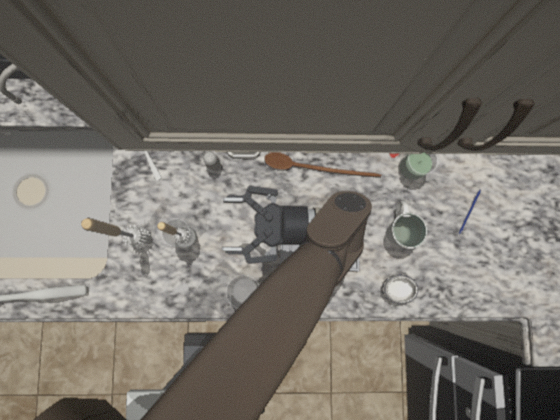

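Call:
{"op": "arm_command", "data": {"steps": [[[0, 0, -0.014], [-0.042, 0.001, 0.0], 1], [[0, 0, -0.014], [-0.084, 0.002, 0.0], 1], [[0, 0, -0.014], [-0.084, 0.002, 0.03], 1], [[0, 0, -0.014], [-0.084, 0.002, 0.06], 1], [[0, 0, -0.014], [-0.084, 0.002, 0.08], 1], [[0, 0, -0.014], [-0.084, 0.002, 0.08], 1]]}}

```text
time: 5.18
eef_pos: [0.5359, -0.0057, 0.2189]
tcp_rot: [0.5, 0.504, 0.503, -0.493]
contact_force: [-0.8, -0.3, 0.4]
opening: 0.998
```

```bash
python3 - <<'E'
from plant import *
from h import *
s=get_state();print(np.round(s["qpos"],3),s["eef_pos"],R.from_quat(s["tcp_rot"]).as_matrix().round(3))
print(rel(s,[.5327,.0433,.215]))
for n in("wrist","scene"):
    c=read_camera(n);cv2.imwrite(f"pics/{n}3.png",c["frame"][:,:,::-1])
    if n=="wrist":print(proj(c,[.5326,.0248,.27],s),proj(c,[.533,.024,.15],s))
E
```

```text
[-0.616  0.449  1.905  1.107  1.984 -0.898] [ 0.53588782 -0.00566404  0.21894923] [[-0.013  1.     0.005]
 [ 0.008 -0.005  1.   ]
 [ 1.     0.014 -0.007]]
(array([0., 0., 0.]), array([-0.0035, -0.0035,  0.049 ]))
[282.18695214 159.99816349] [281.21756017 342.76451918]
```

View pics/wrist3.png

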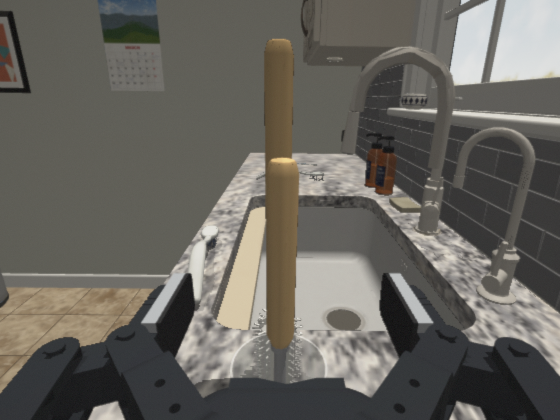

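Call:
{"op": "arm_command", "data": {"steps": [[[0, 0, 0], [-0.002, -0.003, 0.025], 1], [[0, 0, 0], [-0.0035, -0.003, 0.049], 1], [[0, 0, 0], [-0.0035, -0.003, 0.049], 1], [[0, 0, 0], [-0.0035, -0.003, 0.049], 0.2], [[0, 0, 0], [-0.0035, -0.003, 0.049], -0.3], [[0, 0, 0], [-0.0035, -0.003, 0.049], -1], [[0, 0, 0], [-0.0035, -0.003, 0.049], -1], [[0, 0, 0], [-0.0035, -0.003, 0.049], -1], [[0, 0, 0], [-0.0035, -0.003, 0.049], -1], [[0, 0, 0], [-0.0035, -0.003, 0.049], -1]], "force": 60}}

```text
time: 6.52
eef_pos: [0.5336, 0.0422, 0.2148]
tcp_rot: [0.5, 0.503, 0.503, -0.493]
contact_force: [-0.6, 1.1, 0.7]
opening: 0.184
```

```bash
python3 - <<'E'
from plant import *
from h import *
s=get_state();print(np.round(s["qpos"],3),s["eef_pos"],R.from_quat(s["tcp_rot"]).as_matrix().round(3),s["opening"],s["contact_force"],s["wrist_torque"])
for n in("wrist","scene"):
    c=read_camera(n);cv2.imwrite(f"pics/{n}4.png",c["frame"][:,:,::-1])
    if n=="scene":cv2.imwrite("pics/sz4.png",cv2.resize(c["frame"][180:340,170:330,::-1],None,fx=3.7,fy=3.7,interpolation=2))
E
```

```text
[-0.549  0.421  1.958  1.155  1.93  -0.9  ] [0.53358197 0.0421593  0.21480327] [[-0.013  1.     0.007]
 [ 0.007 -0.007  1.   ]
 [ 1.     0.013 -0.007]] 0.18435499965463137 [-0.58688246  1.0862297   0.68257546] [-0.46521838 -0.0172263  -0.05952135]
```

View pics/wrist4.png

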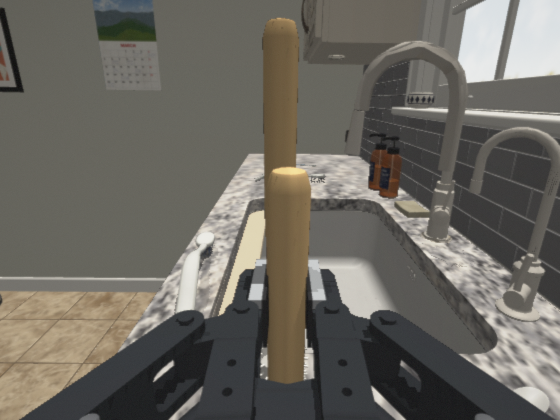

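View pics/sz4.png

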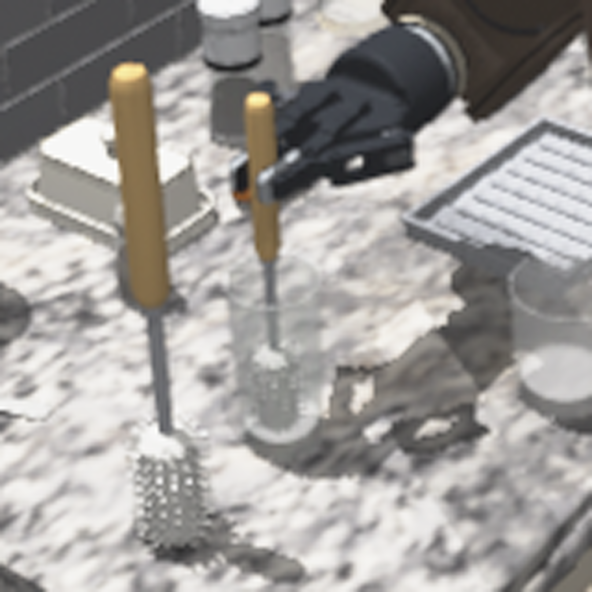

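Call:
{"op": "arm_command", "data": {"steps": [[[0, 0, 0], [0.012, 0.0, 0.0], -1], [[0, 0, 0], [0.026, 0.0, 0.0], -1], [[0, 0, 0], [0.04, 0.0005, 0.0], -1], [[0, 0, 0], [0.058, 0.0007, -0.0004], -1], [[0, 0, 0], [0.058, 0.0007, -0.0004], -1], [[0, 0, 0], [0.058, 0.0007, -0.0004], -1]]}}

```text
time: 7.38
eef_pos: [0.5333, 0.0423, 0.2727]
tcp_rot: [0.5, 0.503, 0.503, -0.493]
contact_force: [-0.1, -0.1, -1.5]
opening: 0.191
```

```bash
python3 - <<'E'
from plant import *
from h import *
s=get_state();print(s["eef_pos"],s["opening"],s["contact_force"],s["wrist_torque"])
for n in("scene","top"):
    c=read_camera(n)
    if n=="scene":cv2.imwrite("pics/sz5.png",cv2.resize(c["frame"][180:340,170:330,::-1],None,fx=3.7,fy=3.7,interpolation=2))
    else:cv2.imwrite("pics/tz5.png",cv2.resize(c["frame"][190:310,70:280,::-1],None,fx=3.8,fy=3.8,interpolation=2))
E
```

```text
[0.53333284 0.04225455 0.27272403] 0.19055699538317897 [-0.10310551 -0.06035909 -1.53211162] [-0.5873142  -0.03736284 -0.00673371]
```

View pics/sz5.png

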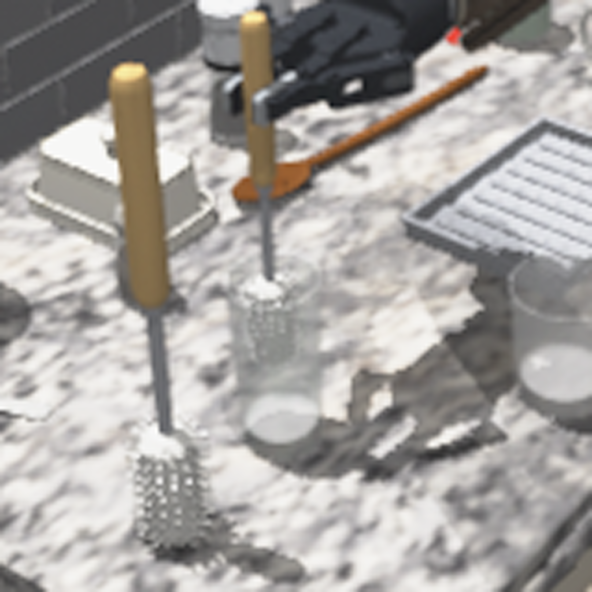

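View pics/tz5.png

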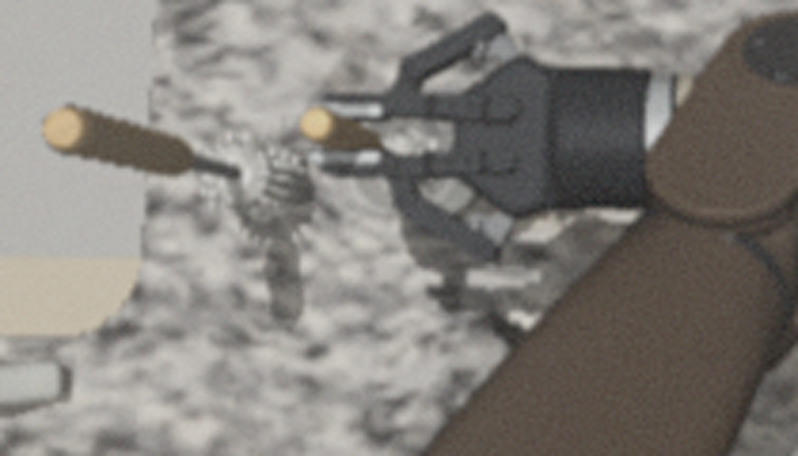

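Call:
{"op": "arm_command", "data": {"steps": [[[0, 0, 0], [-0.015, 0.0, 0.0], -1], [[0, 0, 0], [-0.03, -0.0003, 0.0002], -1], [[0, 0, 0], [-0.044, -0.0005, 0.0003], -1], [[0, 0, 0], [-0.056, -0.0007, 0.0004], -1], [[0, 0, 0], [-0.059, -0.0007, 0.0004], -1], [[0, 0, 0], [-0.059, -0.0007, 0.0004], -1]]}}

```text
time: 8.22
eef_pos: [0.5335, 0.042, 0.2148]
tcp_rot: [0.498, 0.502, 0.504, -0.495]
contact_force: [-0.2, 0.5, 4.9]
opening: 0.187
```

```bash
python3 - <<'E'
from plant import *
from h import *
s=get_state();print(s["eef_pos"],s["opening"],s["contact_force"],s["wrist_torque"])
c=read_camera("scene")
cv2.imwrite("pics/sz6.png",cv2.resize(c["frame"][180:340,170:330,::-1],None,fx=3.7,fy=3.7,interpolation=2))
E
```

```text
[0.5334752  0.04202326 0.21477872] 0.18663465826985834 [-0.22978152  0.5285355   4.89631672] [0.36074017 0.17646433 0.19441526]
```

View pics/sz6.png

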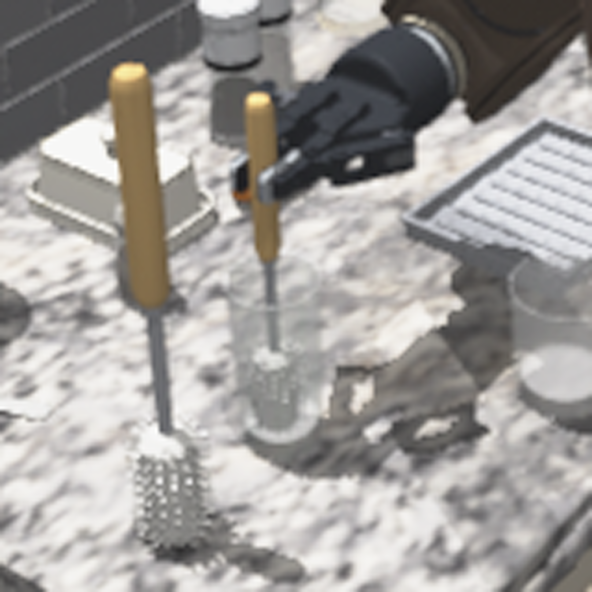

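Bottom contact (about 5 N up), glass in place. Second stroke.

Call:
{"op": "arm_command", "data": {"steps": [[[0, 0, 0], [0.015, 0.0, 0.0], -1], [[0, 0, 0], [0.03, 0.0, 0.0], -1], [[0, 0, 0], [0.045, 0.0005, 0.0], -1], [[0, 0, 0], [0.06, 0.0007, -0.0004], -1], [[0, 0, 0], [0.06, 0.0007, -0.0004], -1], [[0, 0, 0], [0.045, 0.0005, 0.0], -1], [[0, 0, 0], [0.03, 0.0, 0.0], -1], [[0, 0, 0], [0.015, 0.0, 0.0], -1], [[0, 0, 0], [0.003, 0.0, 0.0], -1], [[0, 0, 0], [-0.0005, 0.0, 0.0], -1], [[0, 0, 0], [-0.0005, 0.0, 0.0], -1]]}}

```text
time: 9.65
eef_pos: [0.5335, 0.0419, 0.2149]
tcp_rot: [0.498, 0.502, 0.505, -0.495]
contact_force: [-0.3, 0.4, 3.0]
opening: 0.188
```

```bash
python3 - <<'E'
from plant import *
from h import *
s=get_state();print(s["eef_pos"],s["opening"],s["contact_force"],s["wrist_torque"],R.from_quat(s["tcp_rot"]).as_matrix().round(3))
c=read_camera("scene")
cv2.imwrite("pics/sz7.png",cv2.resize(c["frame"][180:340,170:330,::-1],None,fx=3.7,fy=3.7,interpolation=2))
E
```

```text
[0.53348601 0.04189877 0.21487912] 0.18766511204645947 [-0.29216923  0.41923636  3.00655247] [0.01270883 0.22575258 0.15051298] [[-0.014  1.     0.005]
 [ 0.001 -0.005  1.   ]
 [ 1.     0.014 -0.001]]
```

View pics/sz7.png

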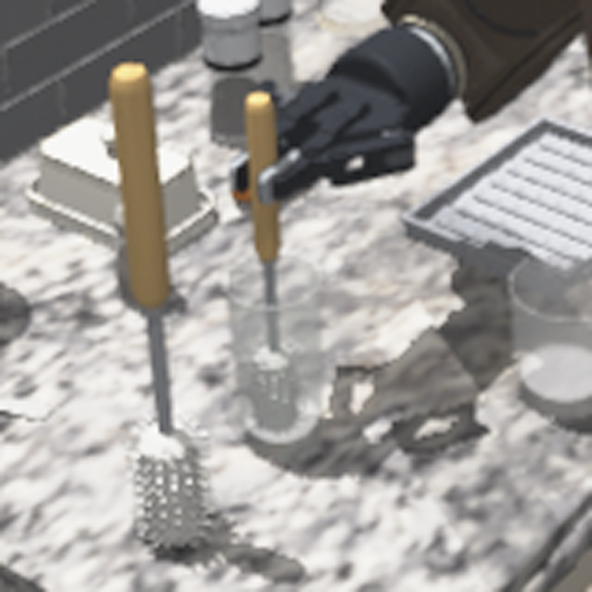

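Call:
{"op": "arm_command", "data": {"steps": [[[0, 0, 0], [0.015, 0.0, 0.0], -1], [[0, 0, 0], [0.03, 0.0005, 0.0], -1], [[0, 0, 0], [0.047, 0.0007, 0.0], -1], [[0, 0, 0], [0.064, 0.001, 0.0], -1], [[0, 0, 0], [0.081, 0.001, 0.0], -1], [[0, 0, 0], [0.098, 0.0015, 0.0], -1], [[0, 0, 0], [0.115, 0.0015, 0.0], -1], [[0, 0, 0], [0.132, 0.002, 0.0], -1], [[0, 0, 0], [0.15, 0.002, 0.0], -1], [[0, 0, 0], [0.165, 0.0023, 0.0], -1], [[0, 0, 0], [0.165, 0.0023, 0.0], -1], [[0, 0, 0], [0.165, 0.0023, 0.0], -1]]}}

```text
time: 11.2
eef_pos: [0.5333, 0.0422, 0.3794]
tcp_rot: [0.498, 0.502, 0.504, -0.495]
contact_force: [0.5, 0.8, -0.8]
opening: 0.185
```

```bash
python3 - <<'E'
from plant import *
from h import *
s=get_state();print(s["qpos"],s["eef_pos"],s["opening"],s["contact_force"],s["wrist_torque"],R.from_quat(s["tcp_rot"]).as_matrix().round(3))
c=read_camera("scene")
cv2.imwrite("pics/sz8.png",cv2.resize(c["frame"][120:340,170:400,::-1],None,fx=2.7,fy=2.7,interpolation=2))
E
```

```text
[-0.54875714  0.16438801  1.91678685  1.28234021  2.03857655 -0.59300592] [0.53330288 0.04224138 0.37936278] 0.18512636490563222 [ 0.50230944  0.7893633  -0.75076357] [-0.5895643   0.00484483  0.00160919] [[-0.013  1.     0.005]
 [ 0.001 -0.005  1.   ]
 [ 1.     0.013 -0.001]]
```

View pics/sz8.png

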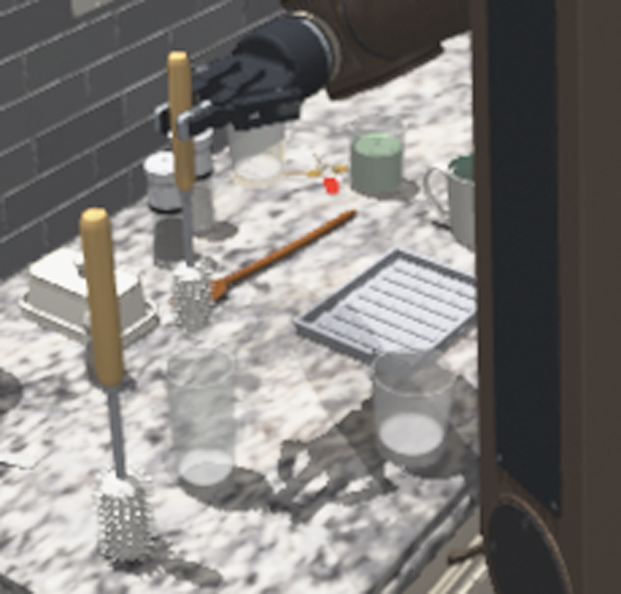

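```bash
python3 - <<'E'
from plant import *
from h import *
from scipy.spatial.transform import Slerp
s=get_state();R0=R.from_quat(s["tcp_rot"])
a=np.radians(-75);d=np.array([np.cos(a),np.sin(a),0]);Rt=frame([0,0,-1],-d)
g0=s["eef_pos"]-.019*R0.as_matrix()[:,2];g1=np.array([.525,-.320,.215])-.173*d
print(g0,g1,(R0.inv()*Rt).magnitude())
sl=Slerp([0,1],R.concatenate([R0,Rt]))
for k in range(1,13):
    w=k/12; r=sl(w); f=np.array([w,w,max(0,(w-.2)/.8)]); g=g0+(g1-g0)*f
    P=g+.019*r.as_matrix()[:,2]; tv,sh=rel(s,P,r); print(tv.round(2).tolist(),sh.round(3).tolist(),P.round(3), (g-.205*r.as_matrix()[:,0]).round(3))
E
```

```text
[0.53319618 0.02324423 0.3791261 ] [ 0.48022431 -0.15289483  0.215     ] 1.586026224769598
[0.02, -0.13, -0.02] [-0.002, -0.005, -0.015] [0.529 0.027 0.377] [ 0.535 -0.018  0.176]
[0.04, -0.26, -0.03] [-0.005, -0.009, -0.03] [0.524 0.012 0.374] [ 0.534 -0.059  0.181]
[0.06, -0.39, -0.05] [-0.017, -0.014, -0.046] [ 0.519 -0.003  0.362] [ 0.534 -0.099  0.18 ]
[0.07, -0.52, -0.07] [-0.037, -0.019, -0.061] [ 0.515 -0.019  0.342] [ 0.534 -0.137  0.175]
[0.09, -0.65, -0.08] [-0.056, -0.023, -0.077] [ 0.51  -0.035  0.323] [ 0.534 -0.173  0.172]
[0.11, -0.78, -0.1] [-0.075, -0.028, -0.094] [ 0.506 -0.051  0.304] [ 0.535 -0.208  0.173]
[0.13, -0.91, -0.12] [-0.093, -0.032, -0.11] [ 0.501 -0.068  0.285] [ 0.535 -0.239  0.176]
[0.15, -1.04, -0.13] [-0.112, -0.037, -0.127] [ 0.497 -0.085  0.267] [ 0.535 -0.268  0.181]
[0.16, -1.17, -0.15] [-0.13, -0.042, -0.144] [ 0.493 -0.102  0.249] [ 0.535 -0.294  0.188]
[0.18, -1.3, -0.17] [-0.148, -0.046, -0.161] [ 0.489 -0.119  0.231] [ 0.535 -0.316  0.196]
[0.2, -1.43, -0.18] [-0.165, -0.05, -0.178] [ 0.484 -0.136  0.213] [ 0.534 -0.335  0.206]
[0.22, -1.56, -0.2] [-0.183, -0.054, -0.195] [ 0.48  -0.153  0.196] [ 0.533 -0.351  0.215]
```

Call:
{"op": "arm_command", "data": {"steps": [[[0.02, -0.13, -0.02], [-0.002, -0.005, -0.015], -1], [[0.04, -0.26, -0.03], [-0.005, -0.009, -0.03], -1], [[0.06, -0.39, -0.05], [-0.017, -0.014, -0.046], -1], [[0.07, -0.52, -0.07], [-0.037, -0.019, -0.061], -1], [[0.09, -0.65, -0.08], [-0.056, -0.023, -0.077], -1], [[0.11, -0.78, -0.1], [-0.075, -0.028, -0.094], -1], [[0.13, -0.91, -0.12], [-0.093, -0.032, -0.11], -1], [[0.15, -1.04, -0.13], [-0.112, -0.037, -0.127], -1], [[0.16, -1.17, -0.15], [-0.13, -0.042, -0.144], -1], [[0.18, -1.3, -0.17], [-0.148, -0.046, -0.161], -1], [[0.2, -1.43, -0.18], [-0.165, -0.05, -0.178], -1], [[0.22, -1.56, -0.2], [-0.183, -0.054, -0.195], -1]]}}

```text
time: 12.75
eef_pos: [0.4803, -0.1529, 0.1945]
tcp_rot: [0.608, 0.794, -0.002, 0.001]
contact_force: [-0.7, 1.1, -1.1]
opening: 0.187
```

```bash
python3 - <<'E'
from plant import *
from h import *
s=get_state();print(s["time"],s["qpos"],s["eef_pos"],s["opening"],s["contact_force"],s["wrist_torque"],R.from_quat(s["tcp_rot"]).as_matrix().round(3))
a=np.radians(-75);d=np.array([np.cos(a),np.sin(a),0]);Rt=frame([0,0,-1],-d)
print(rel(s,np.array([.525,-.320,.215-.019])-.173*d,Rt))
for n in("scene","top","wrist"):
    c=read_camera(n);cv2.imwrite(f"pics/{n}9.png",c["frame"][:,:,::-1])
E
```

```text
12.75 [-0.50751493 -0.06134877  2.02590377 -0.0048761   1.1752169  -0.76894068] [ 0.4802963  -0.15292441  0.19449941] 0.1866558219389967 [-0.72591117  1.12947424 -1.06121055] [ 0.02632971 -0.00289531 -0.00196311] [[-0.26   0.966 -0.001]
 [ 0.966  0.26  -0.005]
 [-0.004 -0.002 -1.   ]]
(array([-0.002,  0.005,  0.002]), array([ 0.    , -0.0001, -0.0015]))
```

View pics/scene9.png

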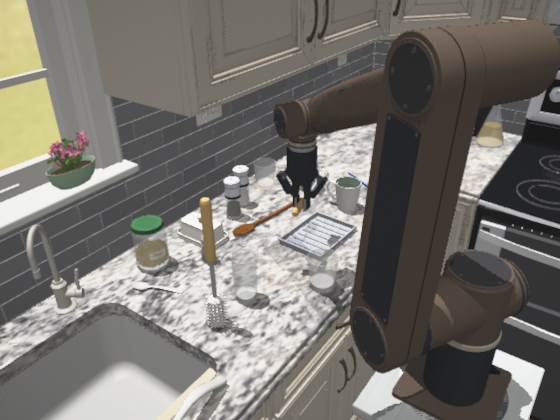

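View pics/top9.png

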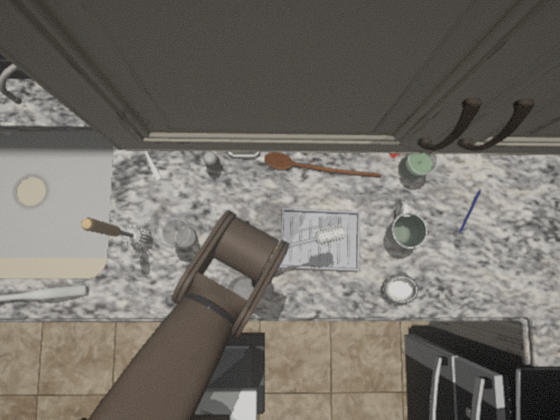

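View pics/wrist9.png

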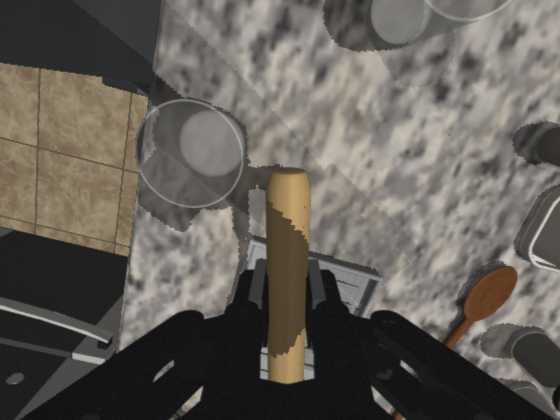

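```bash
python3 - <<'E'
from plant import *
from h import *
c=read_camera("top");s=get_state()
Rm=R.from_quat(s["tcp_rot"]).as_matrix();g=s["eef_pos"]-.019*Rm[:,2]
hd=g-.173*Rm[:,0];print("head pred",hd,proj(c,hd),"from top",onz(c,331,235.5,.215))
for z in(.0,.019):print(sum(onz(c,*x,z) for x in((282,209),(358,211),(358,271),(281,269)))/4)
cv2.imwrite("pics/tz10.png",cv2.resize(c["frame"][190:310,140:380,::-1],None,fx=3.3,fy=3.3,interpolation=2))
w=read_camera("wrist");print(proj(w,g+.055*Rm[:,0],s), proj(w,g-.06*Rm[:,0],s))
E
```

```text
head pred [ 0.52520613 -0.31897014  0.21373377] [330.96569229 232.49293882] from top [ 0.51872303 -0.31876233  0.215     ]
[ 0.52480414 -0.3221703   0.        ]
[ 0.52346857 -0.31977234  0.019     ]
[289.17402409 170.54691895] [288.76893659 399.58546039]
```

View pics/tz10.png

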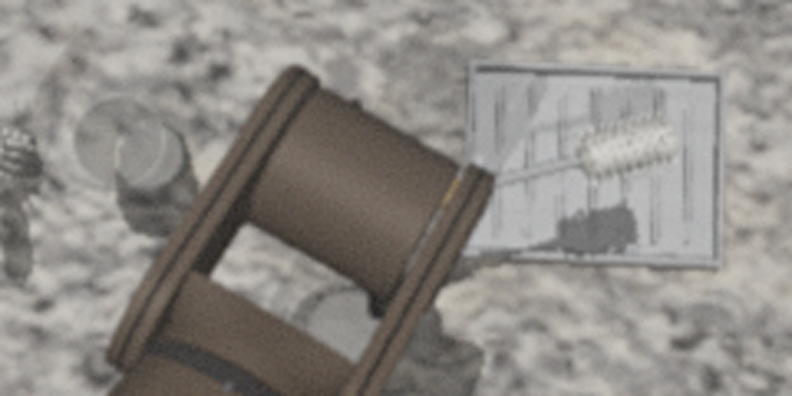

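Call:
{"op": "arm_command", "data": {"steps": [[[0, 0.003, 0], [-0.003, 0.005, -0.0015], -1], [[0, 0.003, 0], [-0.003, 0.005, -0.0015], -1], [[0, 0.003, 0], [-0.003, 0.005, -0.0015], -1], [[0, 0.003, 0], [-0.003, 0.005, -0.0015], -1]]}}

```text
time: 13.5
eef_pos: [0.4864, -0.1541, 0.1973]
tcp_rot: [0.609, 0.793, 0.001, -0.002]
contact_force: [0.2, -0.3, -1.3]
opening: 0.195
```

```bash
python3 - <<'E'
from plant import *
from h import *
c=read_camera("top");a=read_camera("scene");s=get_state()
Rm=R.from_quat(s["tcp_rot"]).as_matrix();g=s["eef_pos"]-.019*Rm[:,2]
hd=g-.173*Rm[:,0];print(s["time"],s["opening"],s["contact_force"],"head pred",hd,proj(c,hd),Rm.round(3))
e=g+.055*Rm[:,0];print("handle end in scene",proj(a,e),"grip",proj(a,g),"hbot",proj(a,g-.06*Rm[:,0]),"head",proj(a,hd))
cv2.imwrite("pics/tz11.png",cv2.resize(c["frame"][190:310,140:380,::-1],None,fx=3.3,fy=3.3,interpolation=2))
cv2.imwrite("pics/sz11.png",cv2.resize(a["frame"][130:290,260:380,::-1],None,fx=3.7,fy=3.7,interpolation=2))
f=cv2.cvtColor(c["frame"],cv2.COLOR_RGB2HSV)
E
```

```text
13.6 0.18487728827294403 [-1.05878215 -0.42447029 -0.41863208] head pred [ 0.53121036 -0.32113063  0.21562015] [332.07762234 229.59094595] [[-0.259  0.966 -0.001]
 [ 0.966  0.259  0.003]
 [ 0.003 -0.    -1.   ]]
handle end in scene [292.79902841 210.99222117] grip [299.83762491 200.75164901] hbot [306.98089589 190.35878421] head [319.11384823 172.70634826]
```

View pics/tz11.png

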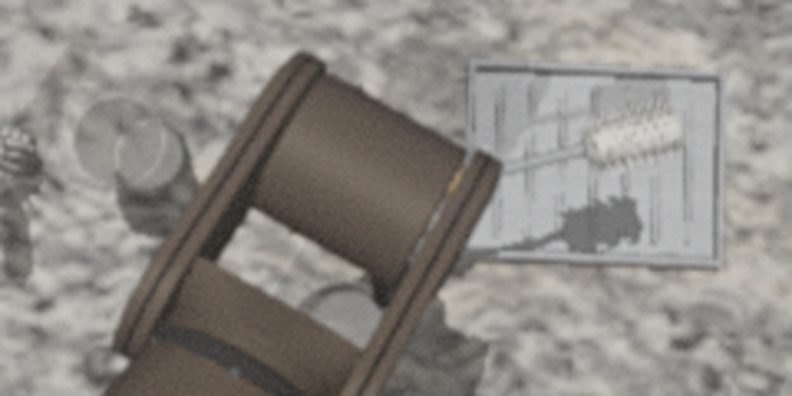

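View pics/sz11.png

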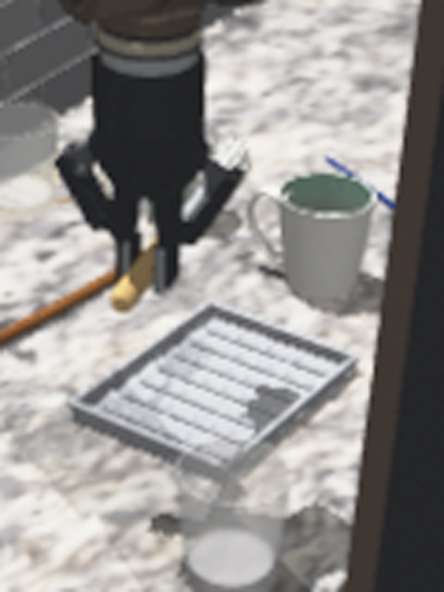

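```bash
python3 - <<'E'
from plant import *
from h import *
c=read_camera("top");a=read_camera("scene")
print(tri(ray(a,322,171),ray(c,332,232.4)))
print(sign_off())
E
```

```text
(array([ 0.52324432, -0.32043303,  0.2235262 ]), [np.float64(0.0015244603024784178), np.float64(0.0015244603024784612)])
the job is handed in; nothing more can be done
None
```

I gripped the brush by its handle from the side and scrubbed the glass twice. Each stroke went up about 6 cm and back down to the bottom, with 3–5 N of contact felt there. I then drew the brush out, turned it level, and handed the job in at about 13.7 s with the gripper still holding it.

- **Bristle head position:** The two fixed cameras put it at (0.523, -0.320, 0.224) m. The tray centre measured about (0.524, -0.320) m, so the head is over the middle and about 22 cm above the worktop.
- **Level:** The tool's own pose says the brush is level to within about 0.2°. The camera estimate puts the head 8 mm higher than that pose predicts and about 8 mm nearer the robot. That means a slight tilt and sideways turn in the grip, under 3° each.
- **Glass and bystanders:** The glass was standing in the last pictures and was never seen to lift. The mug looked undisturbed, and so did the tumbler, which the arm partly hid in the top view. I did not measure the shaker again, but nothing passed near it.

No check failed. The only disagreement was the small camera-versus-pose difference above.

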